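Hang the washed guard plate to dry, level, on the free peg

ROBOT

A 6-joint arm with a two-finger parallel gripper is mounted at the origin on the work surface. World frame = base frame: x ahead of the robot, y to its left, z up, the work surface at z = 0. Lengths are in m, angles in rad, forces in N, time in s.
With the tool pointing down it reaches from about 0.25 to 0.8 m from the base axis. Payload 3.9 kg.
Tool frame: the origin (TCP) lies between the finger pads; the fingertips stand 14 mm ahead of it and the grasp point (between the pads) lies 5 mm behind it; x points along the fingers, z is the direction in which the jaws open and shut, and the axes are right-handed (so a half turn about x gives the same grasp; the last joint's range is limited). The gripper opens to 85 mm and grips with 20 to 120 N. Pads are 22 mm wide; open, the fingers measure 114 mm over their backs; the gripper's body (76 mm by 85 mm) begins 54 mm behind the grasp point. The pads swing forward as they close: fully open they stand 13 mm farther back than shut.
Start: joints at [-1.339, 0.26, -0.138, 1.173, 0, 1.571], TCP at [0.121, -0.511, 0.245] pointing down, gripper open.
Joint ranges: [-2.78, 2.78], [-0.83, 1.72], [-1.28, 1.37], [-1.9, 2.12], [-1.57, 1.48], [-3.14, 3.14]. Speed limits (rad/s): [2.57, 2.57, 3.14, 3.14, 3.14, 3.14].

INTERFACE

Orientations are given as a rotation vector (axis times angle).
In Python, from workcell import status, snapshot, manip gives the robot as it stands. The module is installed in compiled form; this text tells all that it offers.
- The arm moves only by the tool play_rows, never from a script. Its arguments are lists of equal length, an entry for each row: "claw": the opening, from -1 (shut) to 1 (fully open); "offset": the shift along the world's x, y, z in cm, a list of three; "roll": the turn about the world's z in rad. In form: {"claw": [claw, ...], "offset": [[x, y, z], ...], "roll": [roll, ...]}. A call has 1 to 5 rows; each row is the pose to reach, as a shift and turn from the pose commanded when the call began; what a row does not reach only later rows make up. A row lasts 1/10 s, in which the tool goes at most 50 mm and 8.59 degrees, less where a joint would pass 70% of its speed; a pose out of reach is approached as far as the arm can. A call with a gripper value outside its range is refused whole. The fingers move at their own pace and stop on an object; "force" is the grip in N (left out, the last holds). Time passes only in rows, so rows that repeat a pose let the fingers close. It gives the time, the measured TCP pose, the force and the opening at its end, in the units of the state.
- status.sense(): the state, without advancing time (a new reading comes with each control period).
- snapshot(name): name is "scene" or "top" or "wrist"; returns a dict with "image" (480x640x3 uint8, red, green, blue), "K" (3x3 intrinsics, pixels), "R" (3x3) and "t" (3): a world point X has camera coordinates R X + t; the wrist camera has in their place "tool_from_camera" (4x4, takes a point from camera to tool coordinates, whose origin is the TCP and whose axes are the tool frame's). Camera axes: x right, y down, z forward; pixel columns grow to the right and rows downward; lengths in m; the calibration is good to about 2 mm. A picture is of the moment at which its call begins: read the wrist's pose just before it. There is no depth.
- manip.finish_job(): hands the job in, once; it reports no verdict.
The state is a dict: "clock": time; "q": joint angles; "qd": joint speeds; "effort": joint torques, N m; "tool_pos": TCP position; "eef_rot": TCP orientation; "contact_force": force on the tool from outside, world axes, zero at the start; "wrist_torque": the same for the moment, N m; "finger_gap": finger opening in m.
Only numpy, scipy, OpenCV 4.12 (cv2) and the standard library are available. Lean on these libraries where they do the work, as an engineer would, in place of code of your own. Each camera call takes 0.05 s, during which the arm holds its last target.

TASK

Take the washed L-shaped guard plate out of the draining rack and hang it to dry on the empty peg of the drying stand, putting the peg through the one of its five holes that lets the plate hang with its long top edge level. Leave it hanging still and clear of the parts on either side, and do not disturb anything else on the bench, in the rack or on the stand.

Things in the scene. Friction and masses are not known exactly. Their poses are not given: they have to be found in the camera images.
- guard_centre (a point): L-shaped guard plate, aluminium, 6 mm thick, 0.15-0.25 kg, upright in a rack slot just as it is to hang: an arm 150 long x 40 high on top and a leg 64 wide x 96 high below one end of it, flush with that end. Point: half-way up, 68 mm below the top edge, 75 mm from the leg's outer edge (11 mm beside the leg), mid-thickness. x: from leg end to the arm's free end; y: square to the faces; z: up.
- hole_a (a point): Centre of the first round hole of the guard plate's row, counted from the leg side: 13 mm across, right through the 6 mm plate, centre 14 mm below the top edge, 30 mm from the leg's outer upright edge. Axes as guard_centre.
- hole_b (a point): Centre of the second round hole of the guard plate's row, counted from the leg side: 13 mm across, right through the 6 mm plate, centre 14 mm below the top edge, 52 mm from the leg's outer upright edge. Axes as guard_centre.
- hole_c (a point): Centre of the third (middle) round hole of the guard plate's row, counted from the leg side: 13 mm across, right through the 6 mm plate, centre 14 mm below the top edge, 74 mm from the leg's outer upright edge. Axes as guard_centre.
- hole_d (a point): Centre of the fourth round hole of the guard plate's row, counted from the leg side: 13 mm across, right through the 6 mm plate, centre 14 mm below the top edge, 96 mm from the leg's outer upright edge. Axes as guard_centre.
- hole_e (a point): Centre of the fifth round hole of the guard plate's row, counted from the leg side: 13 mm across, right through the 6 mm plate, centre 14 mm below the top edge, 118 mm from the leg's outer upright edge. Axes as guard_centre.
- peg_mid (a point): The empty one of the stand's three pegs (which one varies): a rigid round steel rod, 6 mm thick, 85 mm out from the rail, rising 10 degrees to its rounded tip. Point: on the rod's axis, 48 mm out from the rail's axis, about 243 mm above the bench. x: level, from tip back to rail; y: level, along the rail; z: up. Its clamp block reaches 15 mm out from the rail's axis.
- peg_tip (a point): The end of the empty peg's axis, 85 mm out from the rail's axis; 3 mm of rounded end stand beyond it. Axes as peg_mid.
- peg_free: The empty peg's clamp on the rail: origin on the rail's axis, 235 mm above the bench; axes as peg_mid.
- stand: Drying stand, fixed: level rail along y (12 mm round, 420 mm long, axis 235 mm above the bench) on two posts at y = +-195 mm, over a drip tray 20 mm high from 140 mm in front of the rail (-x) to 40 mm behind. Origin on the bench under the rail's middle; pegs point to -x at y = -150, 0 and 150 mm.
- guard: The same L-shaped guard plate; its origin is at the bottom of the leg, in the middle of its 64 mm width and of the thickness. Axes as guard_centre.
- rack: Draining rack, fixed: base 120 x 170 mm, floor 12 mm above the bench, three slots 52 mm apart along its y, each between two pairs of upright 6 mm wires (7.6 mm gap, tops 65 mm above the bench). Origin on the bench under its middle; plates stand lengthwise along its x. Which slot holds the guard plate varies.
- plate_b: A rectangular steel plate with two holes standing in another slot of the rack: 90 long x 105 high x 6 mm; stays there. Origin at the middle of its foot; x along it.
- plate_c: A rectangular aluminium plate with one large hole standing in another slot of the rack: 110 long x 80 high x 6 mm; stays there. Origin at the middle of its foot; x along it.
- strap: A steel strap 40 wide x 110 long x 6 mm already hanging on another peg; stays there. Origin at the top of its hole, 6 mm below its top edge.
- ring: A dark steel ring, 68 mm outside, 40 mm inside, 8 mm thick, already hanging on another peg; stays there. Origin at the top of its opening.
- bottle: A closed clear bottle, 50 mm across, 150 mm high, standing on the bench; stays there. Origin under its middle.
- tin: A closed tin, 84 mm across, 50 mm high, on the bench; stays there. Origin under its middle.
- brush: A brush, 180 mm long, lying on the bench; stays there.
- spanner: A steel spanner, 180 mm long, lying on the bench; stays there.

How it is judged:
By the outcome, as a careful person would: the job done as asked, in the order asked, and still so for the second after the job is handed in, with the robot touching nothing.
It also fails if it takes over 43 s, if anything falls off the work surface, if the arm or the gripper's body presses on something with over 40 N, if the wrist force passes 120 N, or if a joint passes its speed limit or range.

## Working session

There is one attempt and no reset: what is moved stays moved. The work goes in short steps, Python scripts to look and compute and a tool call to move; the robot and the scene stay as the last step left them, time stands still between calls to the robot, and variables do not carry over. Pictures are saved under pics/ and viewed, and the job is handed in when it is done.

Besides the shell and the picture viewer there is one more tool, called after ">>>" by a JSON object that holds its "name" and its "arguments". play_rows: Moves the arm, as the interface text tells. Its arguments: {"type":"object","properties":{"claw":{"type":"array","items":{"type":"number"}},"offset":{"type":"array","items":{"type":"array","items":{"type":"number"}}},"roll":{"type":"array","items":{"type":"number"}},"force":{"type":"number"}},"required":["claw","offset","roll"]}

```bash
mkdir -p pics; cat > h.py <<'E'
import numpy as np, cv2, pickle
from workcell import status, snapshot, manip
def grab(n,tag):
    s=status.sense(); d=snapshot(n); d=dict(d); d['s']=s
    pickle.dump(d,open(f'pics/{tag}.pkl','wb'))
    cv2.imwrite(f'pics/{tag}.png',cv2.cvtColor(d['image'],cv2.COLOR_RGB2BGR)); return d
def load(tag): return pickle.load(open(f'pics/{tag}.pkl','rb'))
def cam(d):
    K=np.array(d['K'])
    if 'R' in d: return K,np.array(d['R']),np.array(d['t'])
    T=np.eye(4); T[:3,:3]=cv2.Rodrigues(np.array(d['s']['eef_rot'],float))[0]; T[:3,3]=d['s']['tool_pos']
    M=np.linalg.inv(T@np.array(d['tool_from_camera'])); return K,M[:3,:3],M[:3,3]
def ray(d,p):
    K,R,t=cam(d); v=R.T@np.linalg.inv(K)@np.array([p[0],p[1],1.]); return -R.T@t, v/np.linalg.norm(v)
def plane(d,p,n,c):
    o,v=ray(d,p); n=np.array(n,float); return o+v*((c-n@o)/(n@v))
def zp(d,p,z): return plane(d,p,[0,0,1],z)
def proj(d,X):
    K,R,t=cam(d); c=K@(R@np.array(X)+t); return c[:2]/c[2]
def tri(pairs):
    A=np.zeros((3,3));b=np.zeros(3)
    for d,p in pairs:
        o,v=ray(d,p);P=np.eye(3)-np.outer(v,v);A+=P;b+=P@o
    X=np.linalg.solve(A,b); return X,[np.round(proj(d,X)-p,1) for d,p in pairs]
E
python3 - <<'E'
from h import *
for n in['scene','top','wrist']:
    d=grab(n,n+'0'); K,R,t=cam(d); print(n,(-R.T@t).round(3),R[2].round(3),K[0,0])
print(status.sense())
E
```

```text
scene [1.261 0.058 1.502] [-0.493 -0.099 -0.865] 618.578032870904
top [ 0.413 -0.118  1.651] [ 0.068  0.001 -0.998] 615.8183029108083
wrist [ 0.19  -0.494  0.374] [-0.275 -0.064 -0.959] 389.8370550345336
{'clock': 0.15, 'q': array([-1.33897787e+00,  2.60534187e-01, -1.39098119e-01,  1.17270750e+00,
        1.71232652e-05,  1.57079762e+00]), 'qd': array([ 0.00099664, -0.00077906,  0.00334797,  0.00025005,  0.00088064,
        0.00066114]), 'effort': array([ 1.20715198e-03, -4.06006372e+01,  2.54166037e+01,  1.26897631e-02,
        2.18656296e-04,  2.26138553e-06]), 'tool_pos': array([ 0.12050349, -0.51045037,  0.24464595]), 'eef_rot': array([ 1.03774152,  1.31121071, -1.0361186 ]), 'contact_force': array([0.12688569, 0.09171503, 0.32592737]), 'wrist_torque': array([0.00765498, 0.00952704, 0.01242295]), 'finger_gap': 0.08557750017445295}
```

View pics/scene0.png

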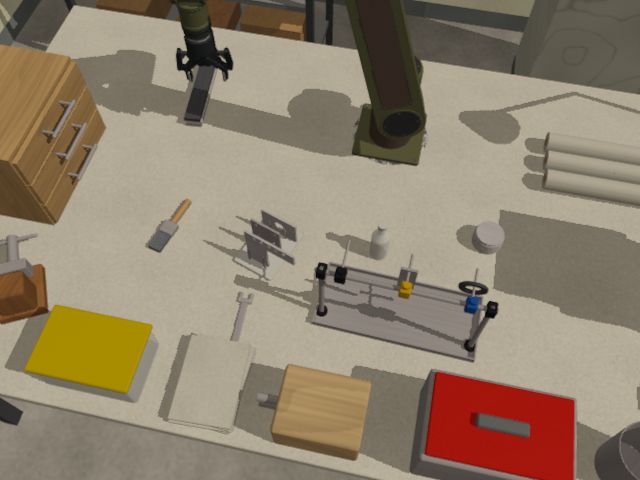

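View pics/top0.png

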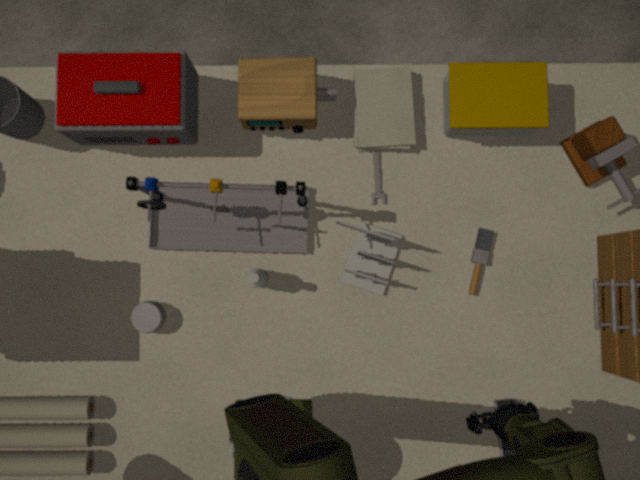

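View pics/wrist0.png

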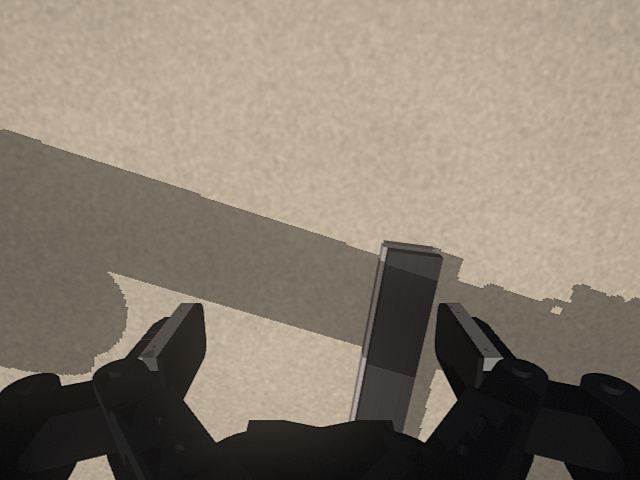

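```bash
python3 - <<'E'
from h import *
def crop(tag,x,y,w,h,f):
    im=cv2.imread(f'pics/{tag}.png')[y:y+h,x:x+w]
    cv2.imwrite(f'pics/c_{tag}_{x}.png',cv2.resize(im,None,fx=f,fy=f,interpolation=cv2.INTER_CUBIC))
crop('scene0',220,190,130,100,6)
crop('scene0',300,220,200,150,4)
crop('top0',330,200,120,100,6)
crop('top0',120,160,200,110,4)
d=load('top0')
for p in[(305,188),(131,183),(150,250),(308,250),(372,258),(385,229)]:print(p,zp(d,p,.0).round(3),zp(d,p,.235).round(3))
E
```

```text
(305, 188) [ 0.661 -0.087  0.   ] [ 0.625 -0.092  0.235]
(131, 183) [0.677 0.383 0.   ] [0.64  0.312 0.235]
(150, 250) [0.496 0.33  0.   ] [0.484 0.266 0.235]
(308, 250) [ 0.493 -0.094  0.   ] [ 0.481 -0.098  0.235]
(372, 258) [ 0.47  -0.266  0.   ] [ 0.462 -0.245  0.235]
(385, 229) [ 0.548 -0.302  0.   ] [ 0.529 -0.276  0.235]
```

View pics/c_scene0_220.png

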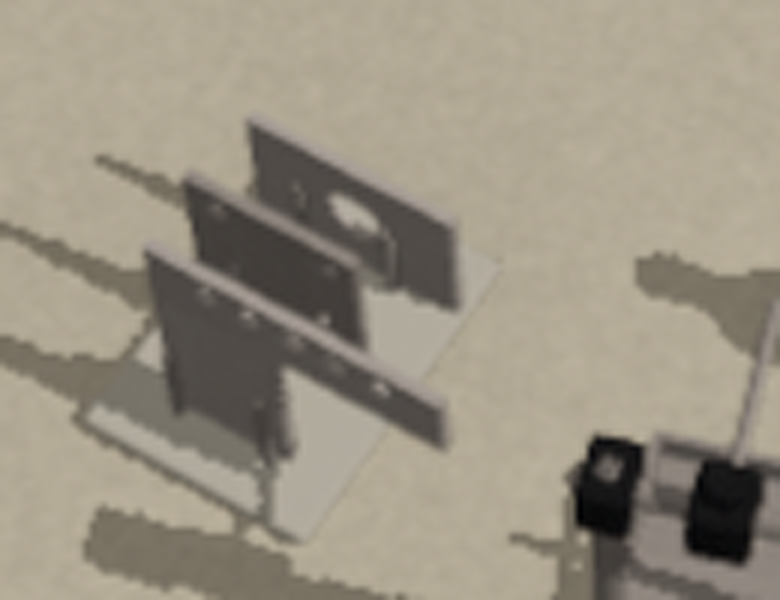

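View pics/c_scene0_300.png

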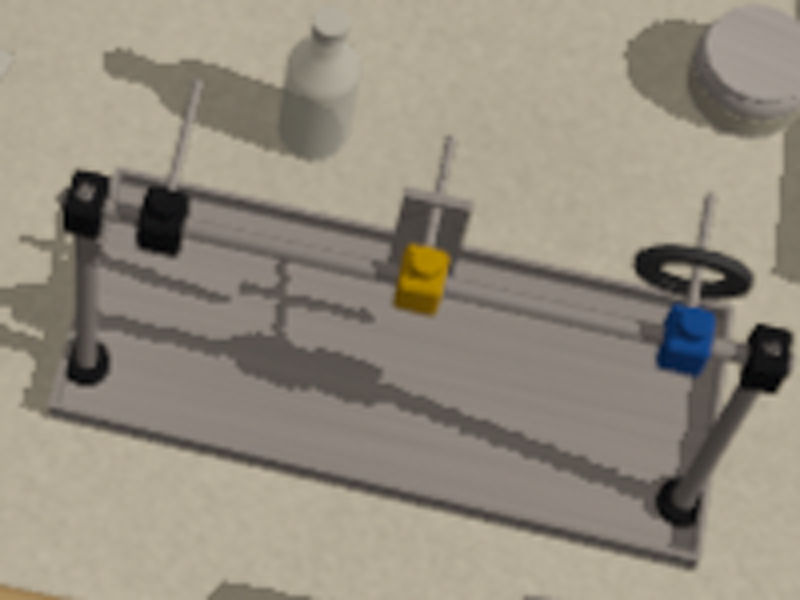

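View pics/c_top0_330.png

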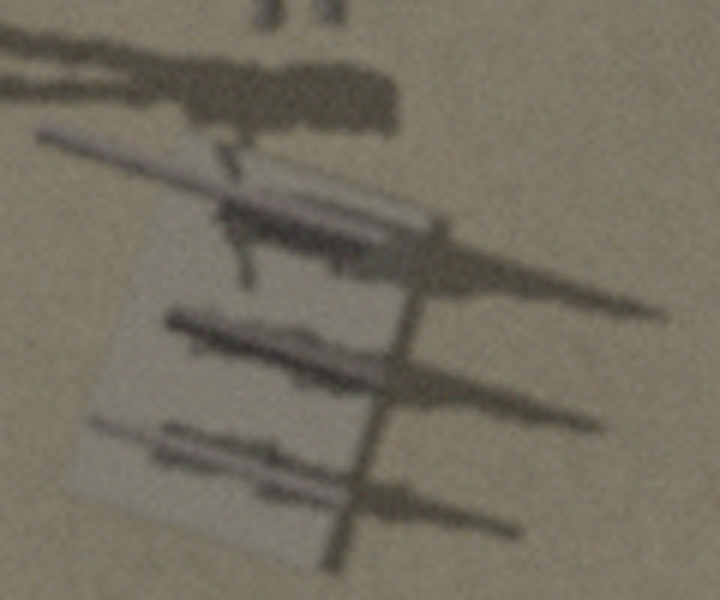

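View pics/c_top0_120.png

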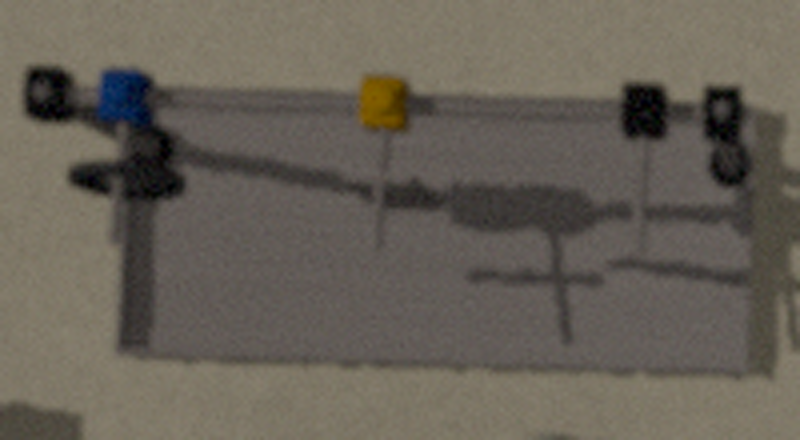

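```bash
python3 - <<'E'
from h import *
d=load('scene0')
f=lambda x,y:(220+x/6-.5,190+y/6-.5)
a=zp(d,f(150,250),.148);b=zp(d,f(447,405),.148);print(a,b,np.linalg.norm(a-b))
t=load('top0');g=lambda x,y:(330+x/6-.5,200+y/6-.5)
print(zp(t,g(40,133),.148),zp(t,g(380,240),.148))
k=lambda x,y:(300+x/4-.5,220+y/4-.5); m=lambda x,y:(120+x/4-.5,160+y/4-.5)
tip=tri([(d,k(197,84)),(t,m(641,262))]);print('tip',tip)
print('black',tri([(d,k(163,215)),(t,m(645,112))]),'blue',tri([(d,k(688,338)),(t,m(126,97))]))
print('black/blue at z .235 top',zp(t,m(645,112),.24),zp(t,m(126,97),.24), 'scene',zp(d,k(165,215),.24),zp(d,k(688,338),.24))
print('tip top',zp(t,m(641,262),.25),zp(d,k(197,84),.25))
R=cv2.Rodrigues(status.sense()['eef_rot'])[0];print(R.round(3))
E
```

```text
[ 0.51668984 -0.30546412  0.148     ] [ 0.56247204 -0.16496294  0.148     ] 0.1477720909469234
[ 0.55464676 -0.16598404  0.148     ] [ 0.50994487 -0.30413077  0.148     ]
tip (array([ 0.53928459, -0.0337957 ,  0.239542  ]), [array([ 0.2, -0. ]), array([ 0.2, -0. ])])
black (array([ 0.62665693, -0.03631239,  0.23677438]), [array([ 0.3, -0. ]), array([ 0.3, -0.1])]) blue (array([0.637932  , 0.2653777 , 0.23311822]), [array([ 0.2, -0. ]), array([ 0.2, -0. ])])
black/blue at z .235 top [ 0.62602748 -0.03579133  0.24      ] [0.6367828  0.26398814 0.24      ] scene [ 0.62818485 -0.0356605   0.24      ] [0.64143542 0.26379432 0.24      ]
tip top [ 0.53823733 -0.03386251  0.25      ] [ 0.54538497 -0.03358762  0.25      ]
[[-0.     0.973  0.23 ]
 [ 0.002  0.23  -0.973]
 [-1.     0.    -0.002]]
```

>>> {"name": "play_rows", "arguments": {"claw": [0.2,0.2,0.2,0.2,0.2], "offset": [[4,2.5,1.5],[8,5,3],[12,8,5],[16,11,5.5],[20,14,5.5]], "roll": [0.12,0.24,0.36,0.48,0.6]}}

```text
clock: 0.65
tool_pos: [0.319, -0.3726, 0.3014]
eef_rot: [0.574, 1.491, -0.575]
contact_force: [0.6, -1.0, 1.0]
finger_gap: 0.0513
```

>>> {"name": "play_rows", "arguments": {"claw": [0.2,0.2,0.2,0.2,0.2], "offset": [[4,2.6,0],[8,5.2,0],[12,7.8,0],[16,10.4,0],[20,13,0]], "roll": [0.1,0.2,0.3,0.4,0.424]}}

```text
clock: 1.15
tool_pos: [0.5188, -0.2418, 0.3]
eef_rot: [0.245, 1.557, -0.245]
contact_force: [0.4, -1.3, -0.3]
finger_gap: 0.0512
```

>>> {"name": "play_rows", "arguments": {"claw": [0.2,0.2], "offset": [[1.8,1,0],[1.8,1,0]], "roll": [0,0]}}

```text
clock: 1.35
tool_pos: [0.5378, -0.2314, 0.2991]
eef_rot: [0.245, 1.558, -0.243]
contact_force: [-1.2, 0.9, 0.3]
finger_gap: 0.0512
```

```bash
python3 - <<'E'
from h import *
d=grab('wrist','w1');print(d['s']['clock'],d['s']['tool_pos'],d['s']['finger_gap'],cv2.Rodrigues(d['s']['eef_rot'])[0].round(3),d['s']['q'])
E
```

```text
1.35 [ 0.53780071 -0.23135907  0.29910494] 0.051173247114012256 [[-0.     0.306  0.952]
 [ 0.001  0.952 -0.306]
 [-1.     0.001 -0.001]] [-4.06571653e-01  3.52647422e-01  1.35167362e-01  1.35404472e+00
  5.90802220e-04  1.47504679e+00]
```

View pics/w1.png

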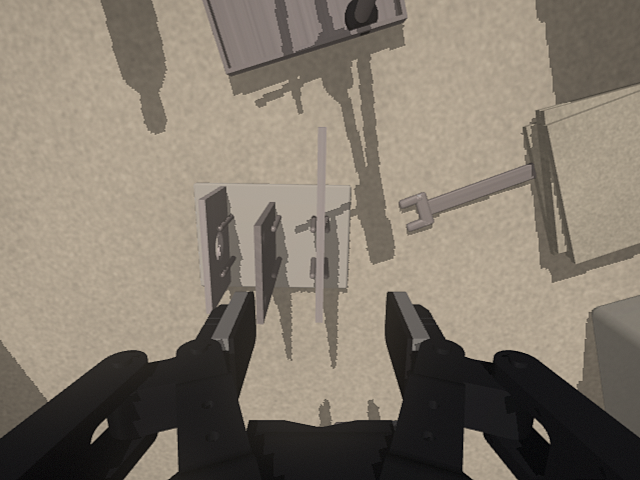

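```bash
python3 - <<'E'
from h import *
d=load('w1')
a=zp(d,(320.5,321.5),.148);b=zp(d,(322.5,127),.148);print(a,b,np.linalg.norm(a-b),np.degrees(np.arctan2(*(b-a)[1::-1])))
im=d['image'][120:330,310:335]
for v in (135,150,170,190,250,300,315): print(v,d['image'][v,312:332].mean(1).astype(int))
u=(b-a)/np.linalg.norm(b-a)
print('grip78',a+.078*u)
E
```

```text
[ 0.51380594 -0.30806957  0.148     ] [ 0.5605987  -0.16611051  0.148     ] 0.14947218916296487 71.75666621676945
135 [163 164 164 166 170 163 148 146 147 149 150 146 146 145 154 163 167 171
 172 168]
150 [163 160 162 164 167 162 149 147 149 149 149 146 144 148 158 163 159 158
 158 159]
170 [160 162 163 162 160 154 148 149 148 150 148 146 146 152 159 160 160 159
 158 157]
190 [164 165 163 164 162 153 150 150 149 148 147 145 146 157 164 164 165 164
 164 164]
250 [162 162 164 139 126 149 148 145 147 146 149 146 124 101 104 105 105 105
 106 105]
300 [163 164 166 155 143 146 146 143 146 147 145 122 102 106 107 106 105 105
 104 104]
315 [159 158 159 150 145 147 145 145 147 145 154 169 141  95 101 103 105 104
 105 106]
grip78 [ 0.5382241  -0.23399019  0.148     ]
```

>>> {"name": "play_rows", "arguments": {"claw": [0.2,0.2,0.2,0.2,0.2], "offset": [[0,-0.3,-4],[0,-0.3,-8],[0,-0.3,-12],[0,-0.3,-14.5],[0,-0.3,-16.4]], "roll": [-0.007,-0.007,-0.007,-0.007,-0.007]}}

```text
clock: 1.9
tool_pos: [0.5325, -0.2368, 0.1341]
eef_rot: [0.255, 1.56, -0.254]
contact_force: [-0.4, 1.1, 1.0]
finger_gap: 0.0512
```

>>> {"name": "play_rows", "arguments": {"claw": [0,-0.3,-0.6,-0.9,-0.9], "offset": [[0,0,0],[0,0,0],[0,0,0],[0,0,0],[0,0,0]], "roll": [0,0,0,0,0], "force": 60}}

```text
clock: 2.4
tool_pos: [0.5361, -0.2368, 0.138]
eef_rot: [0.252, 1.554, -0.253]
contact_force: [-1.1, 0.5, 6.0]
finger_gap: 0.005
```

>>> {"name": "play_rows", "arguments": {"claw": [-1,-1,-1], "offset": [[0,0,0],[0,0,0],[0,0,0]], "roll": [0,0,0]}}

```text
clock: 2.7
tool_pos: [0.5362, -0.2368, 0.138]
eef_rot: [0.252, 1.554, -0.254]
contact_force: [-1.6, 0.8, 6.3]
finger_gap: 0.0045
```

```bash
python3 - <<'E'
from h import *
d=grab('wrist','w2');print(d['s']['clock'],d['s']['tool_pos'],d['s']['finger_gap'],d['s']['contact_force'])
E
```

```text
2.7 [ 0.53618371 -0.23676541  0.13799944] 0.004545204583394973 [-1.55932084  0.83869817  6.34281484]
```

View pics/w2.png

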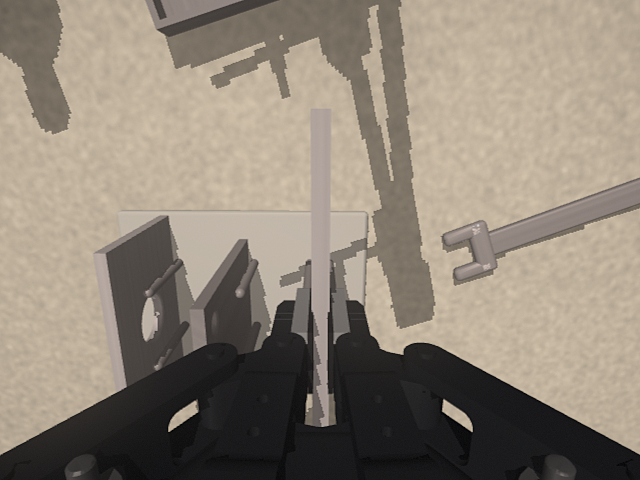

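>>> {"name": "play_rows", "arguments": {"claw": [-1,-1,-1,-1,-1], "offset": [[0,0,1],[0,0,3],[0,0,5],[0,0,7],[0,0,9]], "roll": [0,0,0,0,0]}}

```text
clock: 3.25
tool_pos: [0.5353, -0.2361, 0.2274]
eef_rot: [0.253, 1.556, -0.252]
contact_force: [0.9, -0.2, -0.7]
finger_gap: 0.0048
```

>>> {"name": "play_rows", "arguments": {"claw": [-1,-1,-1], "offset": [[0,0,2],[0,0,3],[0,0,3]], "roll": [0,0,0]}}

```text
clock: 3.55
tool_pos: [0.5364, -0.2366, 0.258]
eef_rot: [0.252, 1.553, -0.253]
contact_force: [0.2, 0.3, -2.0]
finger_gap: 0.005
```

```bash
python3 - <<'E'
from h import *
d=grab('wrist','w3');print(d['s']['clock'],d['s']['tool_pos'],d['s']['finger_gap'],d['s']['contact_force'],d['s']['wrist_torque'])
grab('scene','s3')
im=cv2.imread('pics/s3.png')[180:300,210:370]
cv2.imwrite('pics/s3c.png',cv2.resize(im,None,fx=5,fy=5,interpolation=cv2.INTER_CUBIC))
E
```

```text
3.55 [ 0.53637909 -0.23661283  0.2580312 ] 0.004963558447116135 [ 0.20462648  0.28243213 -1.97226555] [ 0.06149101 -0.02634261 -0.02732518]
```

View pics/w3.png

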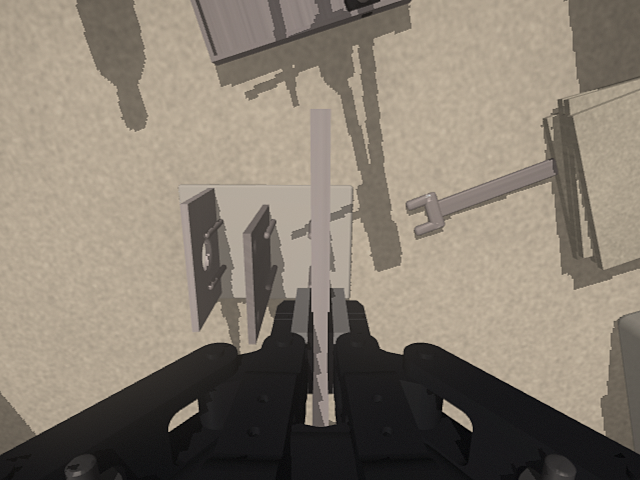

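View pics/s3c.png

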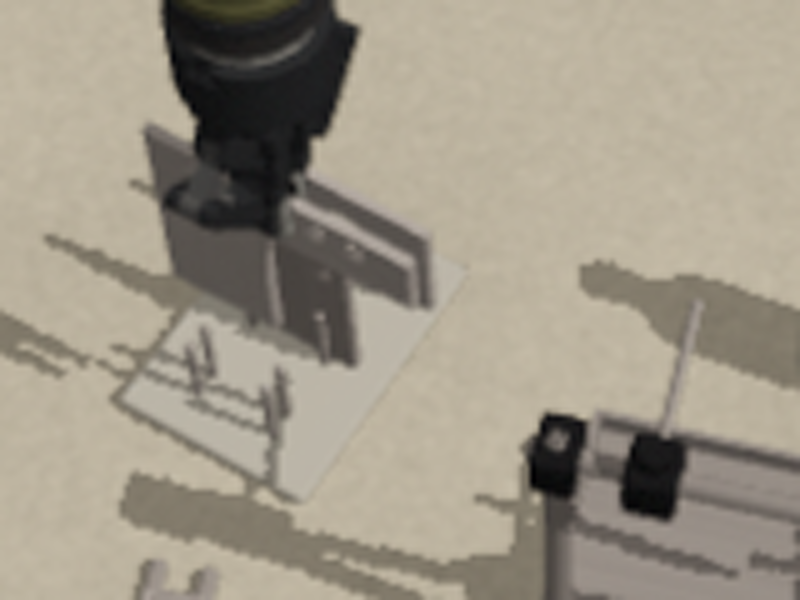

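>>> {"name": "play_rows", "arguments": {"claw": [-1,-1,-1,-1,-1], "offset": [[-2,0,0],[-4,0,0],[-4,3,0],[-4,6,0],[-4,8,0]], "roll": [0.1,0.2,0.276,0.276,0.276]}}

```text
clock: 4.15
tool_pos: [0.4941, -0.1546, 0.2548]
eef_rot: [0.037, 1.573, -0.035]
contact_force: [-0.4, -0.8, -1.7]
finger_gap: 0.0046
```

>>> {"name": "play_rows", "arguments": {"claw": [-1,-1], "offset": [[0,0,0],[0,0,0]], "roll": [0,0]}}

```text
clock: 4.35
tool_pos: [0.4949, -0.1561, 0.2553]
eef_rot: [0.035, 1.572, -0.036]
contact_force: [0.2, -0.7, -1.3]
finger_gap: 0.0047
```

```bash
python3 - <<'E'
from h import *
d=load('w3');s=d['s'];print('free end w3',zp(d,(320.5,109),s['tool_pos'][2]+.010)-s['tool_pos'])
d=grab('wrist','w4');print(d['s']['clock'],d['s']['tool_pos'],d['s']['finger_gap'],d['s']['contact_force'],cv2.Rodrigues(d['s']['eef_rot'])[0].round(3))
E
```

```text
free end w3 [0.02419077 0.07134337 0.01      ]
4.35 [ 0.49494516 -0.15611237  0.25531195] 0.004739997702167934 [ 0.19371401 -0.69789281 -1.26822111] [[-0.002  0.045  0.999]
 [-0.     0.999 -0.045]
 [-1.    -0.    -0.002]]
```

View pics/w4.png

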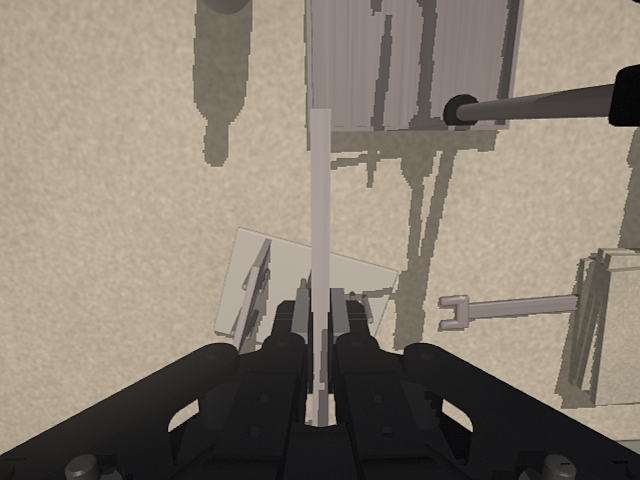

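>>> {"name": "play_rows", "arguments": {"claw": [-1,-1,-1,-1], "offset": [[0,4,0],[0,8,0],[0,8,0],[0,8,0]], "roll": [0,0,0,0]}}

```text
clock: 4.8
tool_pos: [0.4956, -0.0766, 0.256]
eef_rot: [0.035, 1.571, -0.036]
contact_force: [-0.2, -0.5, -0.6]
finger_gap: 0.0048
```

```bash
python3 - <<'E'
from h import *
d=grab('wrist','w5');print(d['s']['clock'],d['s']['tool_pos'],d['s']['finger_gap'],d['s']['contact_force'],cv2.Rodrigues(d['s']['eef_rot'])[0].round(3))
E
```

```text
4.8 [ 0.49557236 -0.07660213  0.2559725 ] 0.004833401509109203 [-0.17646409 -0.48144737 -0.61225838] [[-0.     0.045  0.999]
 [-0.001  0.999 -0.045]
 [-1.    -0.001 -0.   ]]
```

View pics/w5.png

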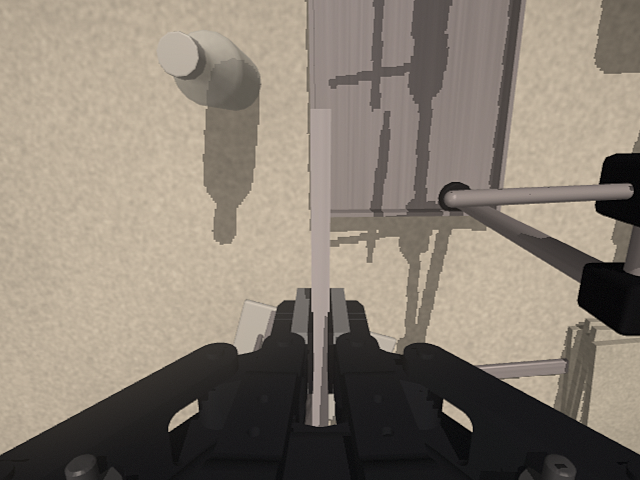

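>>> {"name": "play_rows", "arguments": {"claw": [-1,-1,-1,-1], "offset": [[0,4,0],[0,6.6,0],[0,6.6,0],[0,6.6,0]], "roll": [0,0,0,0]}}

```text
clock: 5.25
tool_pos: [0.4957, -0.0114, 0.2561]
eef_rot: [0.036, 1.57, -0.037]
contact_force: [-0.4, 0.9, -2.1]
finger_gap: 0.0046
```

```bash
python3 - <<'E'
from h import *
d=grab('wrist','w6');print(d['s']['clock'],d['s']['tool_pos'],d['s']['finger_gap'],d['s']['contact_force'],cv2.Rodrigues(d['s']['eef_rot'])[0].round(3))
d=load('w5');im=d['image'][180:220,430:620];cv2.imwrite('pics/w5c.png',cv2.resize(im[:,:,::-1],None,fx=4,fy=4,interpolation=cv2.INTER_NEAREST))
E
```

```text
5.25 [ 0.49573589 -0.01135104  0.25614943] 0.004564100326025268 [-0.37059304  0.89296961 -2.12403107] [[-0.     0.047  0.999]
 [-0.001  0.999 -0.047]
 [-1.    -0.001  0.   ]]
```

View pics/w6.png

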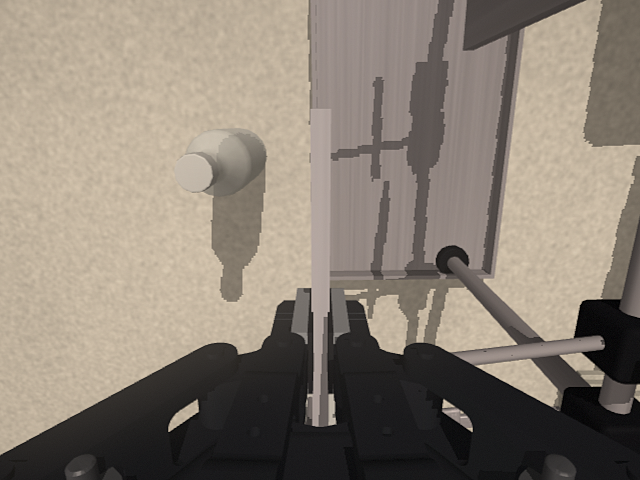

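View pics/w5c.png

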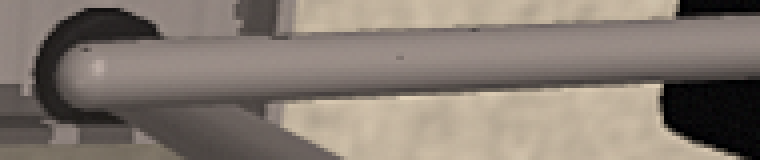

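```bash
python3 - <<'E'
from h import *
d=load('w6');im=d['image'][325:375,440:620];cv2.imwrite('pics/w6c.png',cv2.resize(im[:,:,::-1],None,fx=4,fy=4,interpolation=cv2.INTER_NEAREST))
for u in(470,500,530,560,585):print(u,d['image'][335:372,u].mean(1).astype(int))
d=load('w5')
for u in(455,470,500,530,560,590):print(u,d['image'][182:214,u].mean(1).astype(int))
E
```

```text
470 [184 190 191 189 186 182 181 185 189 190 187 182 181 185 184  94  99 116
 125 131 138 142 145 149 147 146 147 142 105  12  26  28  27  29  31  28
  29]
500 [180 183 186 188 186 179 177 177 179 185 185 144  84 110 122 129 133 139
 143 146 147 147 144 139 132 118 103 138 190 185 187 185 180 180 178 177
 178]
530 [100 102  99  53  57  60  59  58  76 106 118 124 130 136 140 144 145 147
 145 142 133 126 105  96 168 187 180 176 172 170 172 173 173 174 175 175
 181]
560 [175 176 178 179 158  80 109 120 127 133 138 141 144 145 146 143 136 126
 110 112 182 142  55  45  52  55  56  56  56  55  57  53  56  55  56  60
  58]
585 [  0  36 100 111 119 126 131 137 140 144 144 145 141 135 127 117  97   0
   1   0  30 117 180 170 173 176 176 178 180 179 172 170 172 176 174 151
 129]
455 [ 17  34  44  37  35  37  33  38  77 129 131 137 145 166 168 170 155 146
 135 129 121 112 101  90  75  55  28  29  35  68  87  84]
470 [136 136 135 139 143 143 106  67 122 129 134 139 143 143 145 143 140 135
 129 122 114 106  92  77  72  81  77  74  72  73  72  74]
500 [130 131 140 139 140 138 111  78 134 138 139 142 143 143 142 138 133 126
 119 110  98  83  73 111 141 144 147 149 153 151 104  98]
530 [171 172 171 173 171 132 117 130 136 140 143 139 118 142 135 130 123 114
 105  92  68  98 204 186 181 181 181 182 179 179 180 180]
560 [169 166 169 166 116 122 132 138 140 142 142 141 138 132 126 119 111  99
  81  73 130 179 170 170 173 176 177 175 172 169 170 172]
590 [180 178 173 102 124 132 138 139 141 141 138 135 130 123 115 105  91  68
  85 177 184 182 182 180 178 175 174 176 177 176 172 170]
```

View pics/w6c.png

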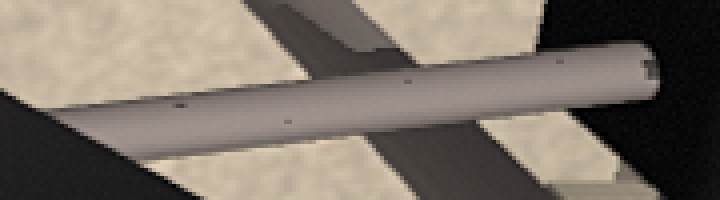

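```bash
cat > peg.py <<'E'
from h import *
A=load('w5');B=load('w6')
pa=[(470,197.3),(500,196.5),(530,195.2),(560,193.9),(590,192.8)]
pb=[(500,354),(530,350.8),(560,347),(585,343.7)]
def pl(d,ps):
    o=ray(d,ps[0])[0];V=np.array([ray(d,p)[1] for p in ps]);n=np.linalg.svd(V)[2][2];return n,n@o
n1,c1=pl(A,pa);n2,c2=pl(B,pb)
dr=np.cross(n1,n2);dr/=np.linalg.norm(dr);dr*=-np.sign(dr[0])
P=np.linalg.lstsq(np.array([n1,n2]),np.array([c1,c2]),rcond=None)[0]
def at(d,p):
    o,v=ray(d,p);M=np.array([v,-dr]).T;s=np.linalg.lstsq(M,P-o,rcond=None)[0];return P+dr*s[1]
print('dir',dr,'slope',np.degrees(np.arcsin(dr[2])),'yaw',np.degrees(np.arctan2(dr[1],-dr[0])))
tip=at(A,(452.4,197.9));print('tip',tip)
for s in(.037,.07,.085):print(s,(tip-dr*s/np.cos(.1745)).round(4))
print('clamp face',at(A,(598,192.5)),at(B,(604,341.5)))
E
python3 peg.py
```

```text
dir [-0.98092805  0.04224866  0.18972403] slope 10.93667952570017 yaw 2.4662100506721765
tip [ 0.54378052 -0.03229319  0.25114426]
0.037 [ 0.5806 -0.0339  0.244 ]
0.07 [ 0.6135 -0.0353  0.2377]
0.085 [ 0.6284 -0.0359  0.2348]
clamp face [ 0.60184959 -0.03479423  0.23991296] [ 0.61693993 -0.03544418  0.23699429]
```

>>> {"name": "play_rows", "arguments": {"claw": [-1,-1,-1,-1,-1], "offset": [[1.5,0.18,0],[3,0.18,-0.05],[3.6,0.18,-0.1],[3.6,0.18,-0.1],[3.6,0.18,-0.1]], "roll": [0,0,0,0,0]}}

```text
clock: 5.8
tool_pos: [0.5308, -0.0092, 0.255]
eef_rot: [0.037, 1.572, -0.037]
contact_force: [-0.3, -0.4, -1.8]
finger_gap: 0.005
```

```bash
cat > chk.py <<'E'
from peg import *
import sys
tag=sys.argv[1]
d=grab('wrist','w'+tag);s=d['s'];g=grab('scene','s'+tag)
R=cv2.Rodrigues(s['eef_rot'])[0]; h=s['tool_pos']+R@np.array([.004,-.0227,0])
print(s['clock'],'tool',s['tool_pos'].round(4),s['finger_gap'].round(4),'F',s['contact_force'].round(1),s['wrist_torque'].round(3));print(R[:,1:].round(3))
k=(h[0]-tip[0])/dr[0];ax=tip+dr*k
print('hole',h.round(4),'axis there',ax.round(4),'hole-axis mm',((h-ax)*1e3).round(1),'depth past tip',(-k*1e3).round(1))
for t,(x,y,w,hh,f) in {'w':(220,220,420,240,1.8),'s':(300,180,130,100,6)}.items():
    im=cv2.imread(f'pics/{t}{tag}.png')[y:y+hh,x:x+w];cv2.imwrite(f'pics/{t}{tag}c.png',cv2.resize(im,None,fx=f,fy=f,interpolation=cv2.INTER_CUBIC))
E
python3 chk.py 7
```

```text
dir [-0.98092805  0.04224866  0.18972403] slope 10.93667952570017 yaw 2.4662100506721765
tip [ 0.54378052 -0.03229319  0.25114426]
0.037 [ 0.5806 -0.0339  0.244 ]
0.07 [ 0.6135 -0.0353  0.2377]
0.085 [ 0.6284 -0.0359  0.2348]
clamp face [ 0.60184959 -0.03479423  0.23991296] [ 0.61693993 -0.03544418  0.23699429]Traceback (most recent call last):
  File "chk.py", line 6, in <module>
    print(s['clock'],'tool',s['tool_pos'].round(4),s['finger_gap'].round(4),'F',s['contact_force'].round(1),s['wrist_torque'].round(3));print(R[:,1:].round(3))
                                                   ^^^^^^^^^^^^^^^^^^^^^
AttributeError: 'float' object has no attribute 'round'
```

```bash
sed -i "s/s\['finger_gap'\].round(4)/round(s['finger_gap'],4)/" chk.py; sed -i '/^print\|^for s in/d' peg.py; sed -i 's/print(.tip.,tip)//' peg.py
python3 chk.py 7
```

```text
5.9 tool [ 0.5307 -0.0089  0.2552] 0.0046 F [ 0.6  0.4 -1.2] [ 0.041 -0.003 -0.003]
[[ 0.047  0.999]
 [ 0.999 -0.047]
 [-0.    -0.001]]
hole [ 0.5297 -0.0316  0.2512] axis there [ 0.5297 -0.0317  0.2539] hole-axis mm [ 0.   0.1 -2.6] depth past tip -14.4
```

View pics/w7c.png

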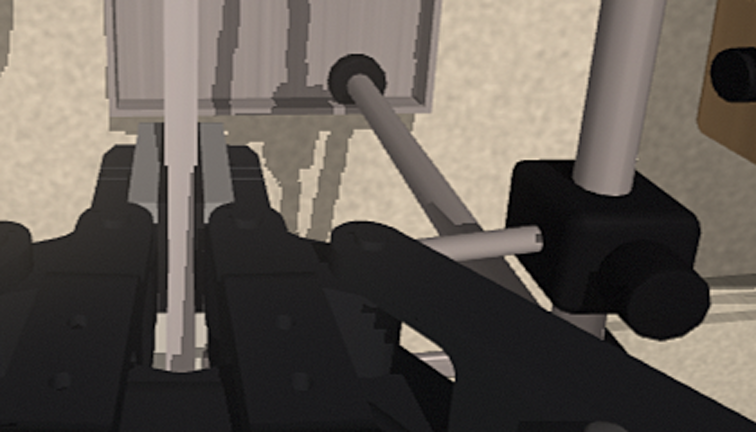

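View pics/s7c.png

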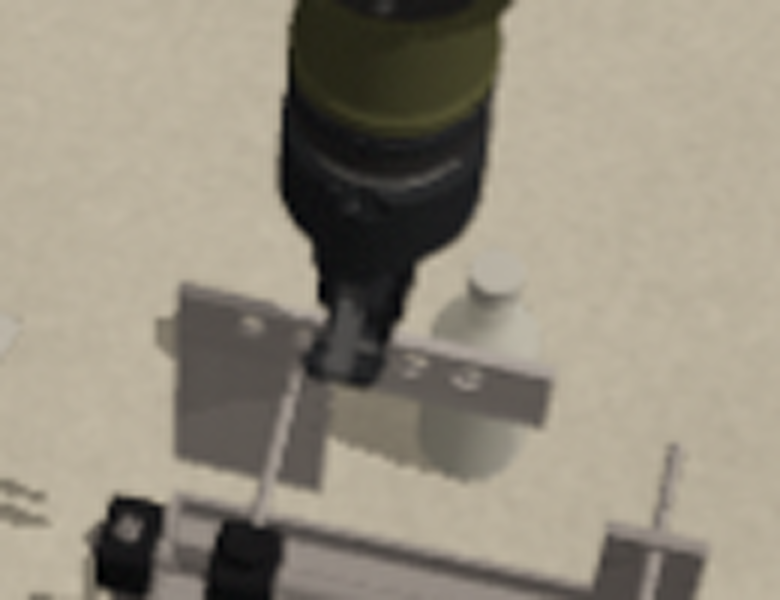

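>>> {"name": "play_rows", "arguments": {"claw": [-1,-1,-1,-1,-1], "offset": [[0.7,-0.04,0],[1.2,-0.06,0],[1.7,-0.08,-0.05],[2.2,-0.1,-0.15],[2.2,-0.1,-0.15]], "roll": [0,0,0,0,0]}}

```text
clock: 6.5
tool_pos: [0.5543, -0.0095, 0.2534]
eef_rot: [0.036, 1.57, -0.036]
contact_force: [-0.4, -0.3, -1.7]
finger_gap: 0.0051
```

```bash
python3 chk.py 8
```

```text
6.5 tool [ 0.5543 -0.0095  0.2534] 0.0051 F [-0.4 -0.3 -1.7] [-0.018  0.032 -0.034]
[[ 0.046  0.999]
 [ 0.999 -0.046]
 [-0.     0.   ]]
hole [ 0.5532 -0.0322  0.2494] axis there [ 0.5532 -0.0327  0.2493] hole-axis mm [0.  0.5 0.1] depth past tip 9.6
```

View pics/s8c.png

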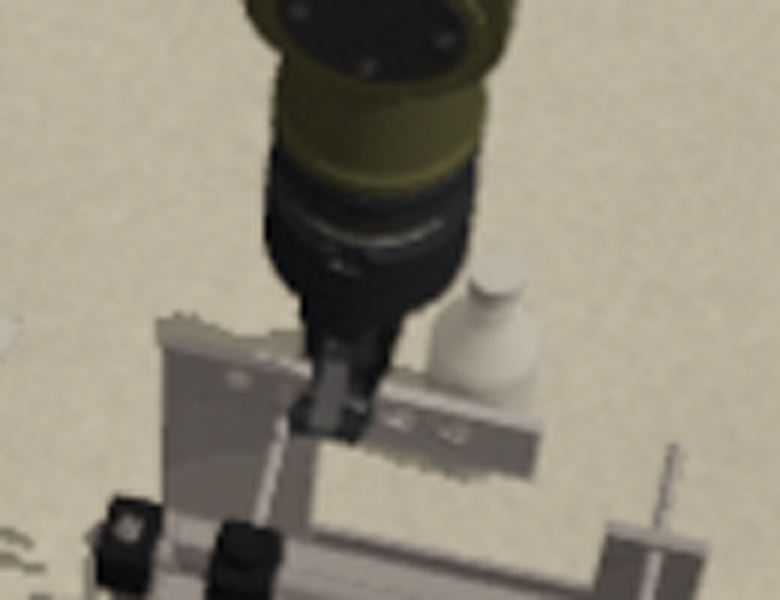

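View pics/w8c.png

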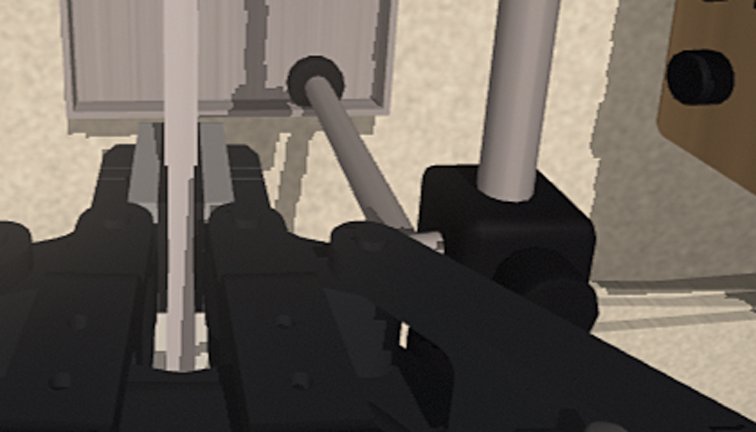

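>>> {"name": "play_rows", "arguments": {"claw": [-1,-1,-1,-1,-1], "offset": [[0.6,-0.06,-0.11],[1.2,-0.09,-0.22],[1.8,-0.12,-0.34],[2.3,-0.15,-0.43],[2.3,-0.15,-0.43]], "roll": [0,0,0,0,0]}}

```text
clock: 7.1
tool_pos: [0.5773, -0.0111, 0.2491]
eef_rot: [0.036, 1.57, -0.036]
contact_force: [-0.1, 0.3, -1.5]
finger_gap: 0.0049
```

```bash
python3 chk.py 9
```

```text
7.1 tool [ 0.5773 -0.0111  0.2491] 0.0049 F [-0.1  0.3 -1.5] [ 0.032 -0.029  0.012]
[[ 0.046  0.999]
 [ 0.999 -0.046]
 [ 0.     0.   ]]
hole [ 0.5762 -0.0337  0.2451] axis there [ 0.5762 -0.0337  0.2449] hole-axis mm [ 0.  -0.   0.2] depth past tip 33.1
```

View pics/s9c.png

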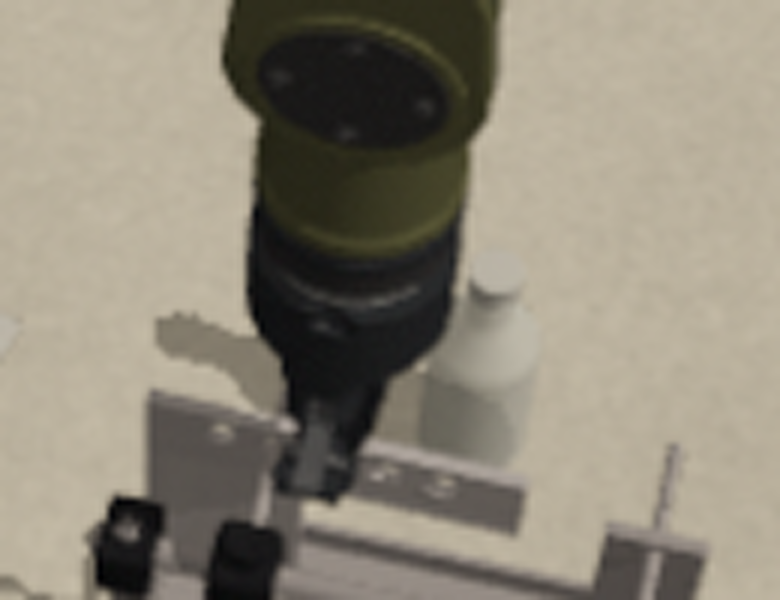

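View pics/w9.png

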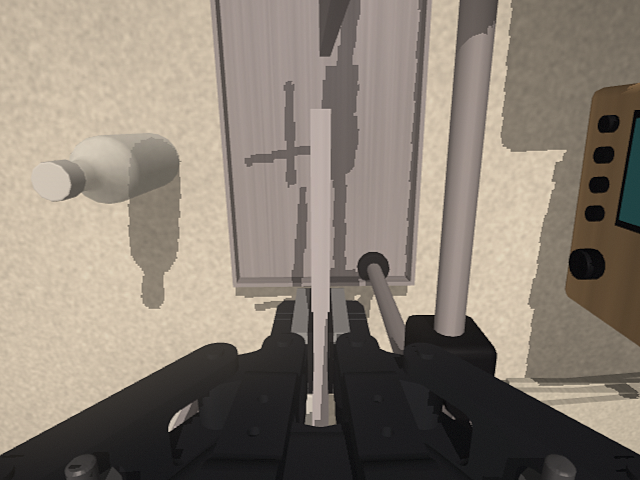

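>>> {"name": "play_rows", "arguments": {"claw": [-1,-1,-1,-1,-1], "offset": [[0,0,-0.1],[0,0,-0.2],[0,0,-0.3],[0,0,-0.3],[0,0,-0.3]], "roll": [0,0,0,0,0]}}

```text
clock: 7.7
tool_pos: [0.5764, -0.011, 0.2465]
eef_rot: [0.036, 1.571, -0.036]
contact_force: [-0.2, -0.4, -2.1]
finger_gap: 0.0046
```

>>> {"name": "play_rows", "arguments": {"claw": [-1,-1,-1], "offset": [[0,0,-0.05],[0,0,-0.1],[0,0,-0.1]], "roll": [0,0,0]}}

```text
clock: 8.0
tool_pos: [0.5765, -0.011, 0.2454]
eef_rot: [0.036, 1.57, -0.036]
contact_force: [-0.6, -0.1, -0.7]
finger_gap: 0.0047
```

>>> {"name": "play_rows", "arguments": {"claw": [-1,-1,-1], "offset": [[0,0,-0.04],[0,0,-0.04],[0,0,-0.04]], "roll": [0,0,0]}}

```text
clock: 8.3
tool_pos: [0.5765, -0.011, 0.2452]
eef_rot: [0.036, 1.57, -0.036]
contact_force: [-0.8, -0.5, -0.3]
finger_gap: 0.0045
```

```bash
python3 chk.py 10
```

```text
8.3 tool [ 0.5765 -0.011   0.2452] 0.0045 F [-0.8 -0.5 -0.3] [0.012 0.086 0.041]
[[ 0.046  0.999]
 [ 0.999 -0.046]
 [ 0.     0.   ]]
hole [ 0.5754 -0.0337  0.2412] axis there [ 0.5754 -0.0337  0.245 ] hole-axis mm [ 0.  -0.  -3.8] depth past tip 32.3
```

>>> {"name": "play_rows", "arguments": {"claw": [-0.9,-0.86,-0.82,-0.78,-0.74], "offset": [[0,0,0],[0,0,0],[0,0,0],[0,0,0],[0,0,0]], "roll": [0,0,0,0,0], "force": 20}}

```text
clock: 8.9
tool_pos: [0.5766, -0.011, 0.2452]
eef_rot: [0.036, 1.57, -0.036]
contact_force: [0.2, 0.1, 0.1]
finger_gap: 0.0112
```

>>> {"name": "play_rows", "arguments": {"claw": [-0.7,-0.65,-0.6,-0.55,-0.55], "offset": [[0,0,0],[0,0,0],[0,0,0],[0,0,0],[0,0,0]], "roll": [0,0,0,0,0]}}

```text
clock: 9.4
tool_pos: [0.5764, -0.011, 0.2451]
eef_rot: [0.036, 1.571, -0.036]
contact_force: [-0.3, 0.2, -0.1]
finger_gap: 0.0196
```

```bash
python3 chk.py 11
```

```text
9.4 tool [ 0.5764 -0.011   0.2451] 0.0196 F [-0.3  0.2 -0.1] [ 0.048  0.019 -0.052]
[[ 0.046  0.999]
 [ 0.999 -0.046]
 [ 0.    -0.   ]]
hole [ 0.5754 -0.0337  0.2411] axis there [ 0.5754 -0.0337  0.245 ] hole-axis mm [ 0. -0. -4.] depth past tip 32.2
```

View pics/s11c.png

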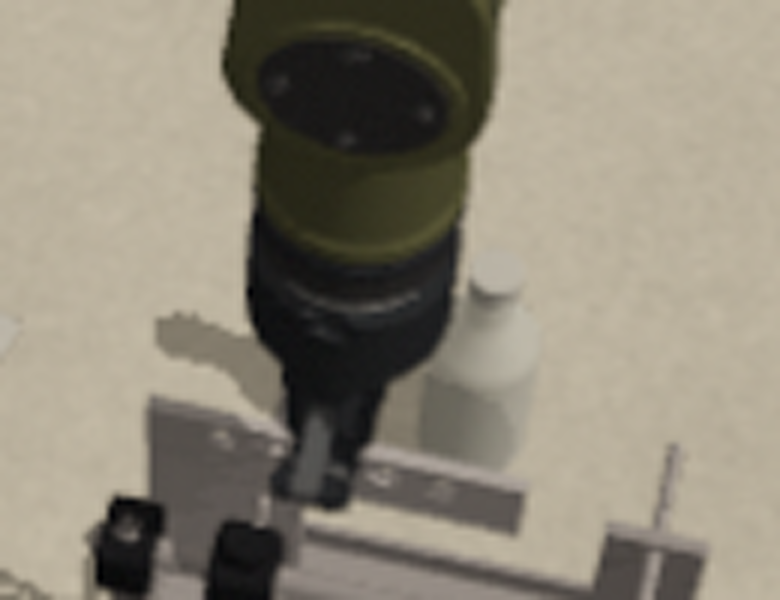

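View pics/w11.png

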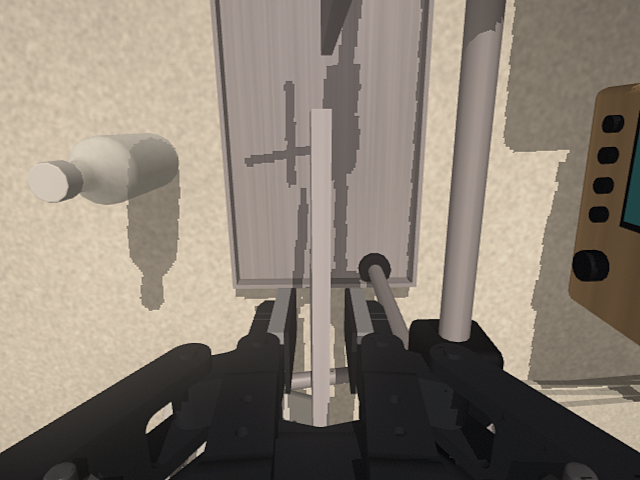

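>>> {"name": "play_rows", "arguments": {"claw": [-0.55,-0.55,-0.55,-0.55,-0.55], "offset": [[0,0,0.5],[0,0,1.5],[0,0,3],[0,0,5],[-1,0,8]], "roll": [0,0,0,0,0]}}

```text
clock: 10.0
tool_pos: [0.5666, -0.011, 0.3251]
eef_rot: [0.036, 1.572, -0.036]
contact_force: [-0.6, -0.5, 0.4]
finger_gap: 0.0191
```

>>> {"name": "play_rows", "arguments": {"claw": [-0.55,-0.55,-0.55,-0.55,-0.55], "offset": [[-3,0,3],[-6,-2,5],[-10,-5,6],[-14,-8,6],[-16,-10,6]], "roll": [0,0,0,0,0]}}

```text
clock: 10.5
tool_pos: [0.4038, -0.1119, 0.3871]
eef_rot: [0.036, 1.568, -0.038]
contact_force: [0.4, 0.2, 0.8]
finger_gap: 0.0191
```

```bash
python3 chk.py 12; python3 -c "
from h import *
d=grab('top','t12')
im=cv2.imread('pics/t12.png')[150:310,220:420];cv2.imwrite('pics/t12c.png',cv2.resize(im,None,fx=4,fy=4,interpolation=cv2.INTER_CUBIC))
im=cv2.imread('pics/s12.png')[180:330,210:410];cv2.imwrite('pics/s12d.png',cv2.resize(im,None,fx=4,fy=4,interpolation=cv2.INTER_CUBIC))"
```

```text
10.5 tool [ 0.4038 -0.1119  0.3871] 0.0191 F [0.4 0.2 0.8] [-0.009 -0.067  0.041]
[[ 0.047  0.999]
 [ 0.999 -0.047]
 [-0.001  0.002]]
hole [ 0.4028 -0.1346  0.3832] axis there [ 0.4028 -0.0262  0.2784] hole-axis mm [   0.  -108.4  104.8] depth past tip -143.7
```

View pics/s12d.png

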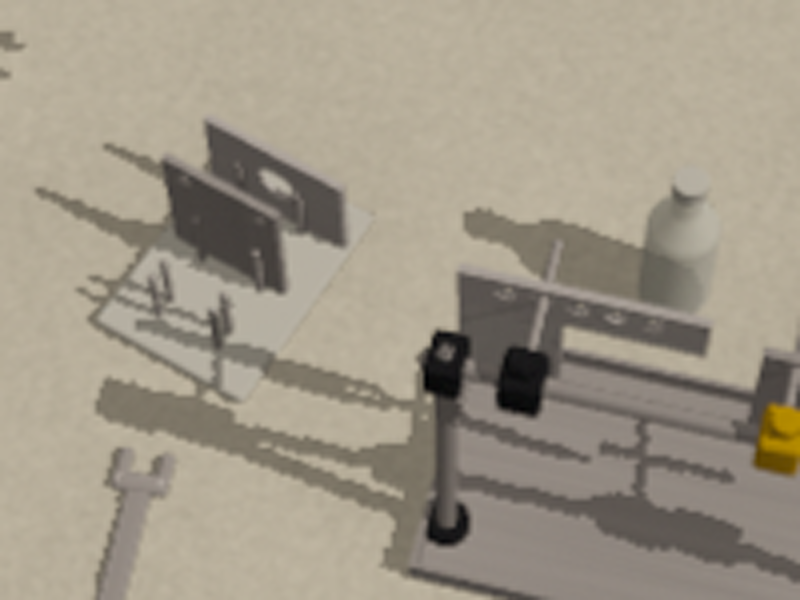

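View pics/w12.png

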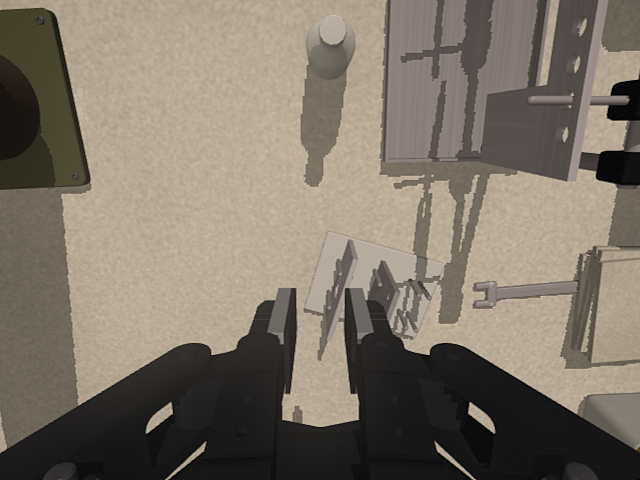

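View pics/t12c.png

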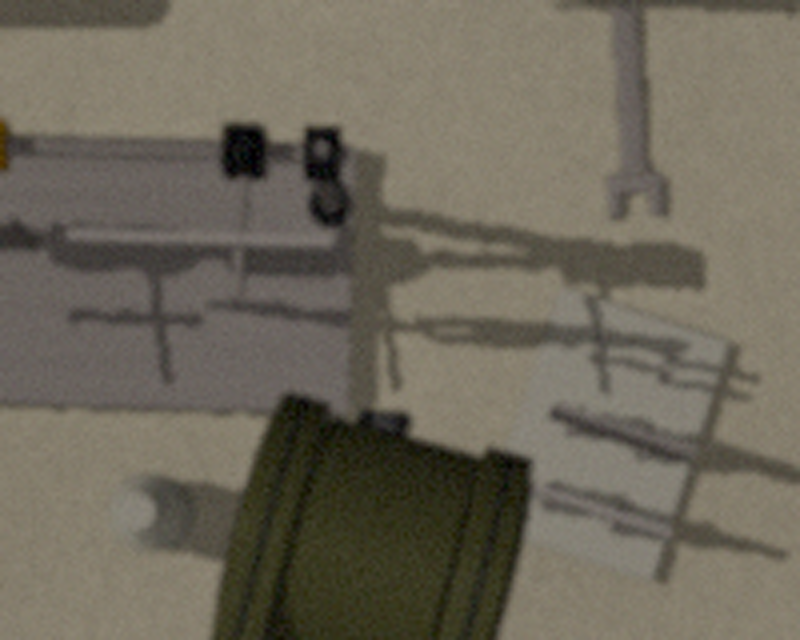

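>>> {"name": "play_rows", "arguments": {"claw": [-0.55,-0.55,-0.55,-0.55,-0.55], "offset": [[0,0,0],[0,0,0],[0,0,0],[0,0,0],[0,0,0]], "roll": [0,0,0,0,0]}}

```text
clock: 11.15
tool_pos: [0.4068, -0.1107, 0.3848]
eef_rot: [0.036, 1.571, -0.035]
contact_force: [0.4, -0.8, -0.3]
finger_gap: 0.0192
```

>>> {"name": "play_rows", "arguments": {"claw": [-0.55,-0.55,-0.55,-0.55,-0.55], "offset": [[0,0,0],[0,0,0],[0,0,0],[0,0,0],[0,0,0]], "roll": [0,0,0,0,0]}}

```text
clock: 11.65
tool_pos: [0.4064, -0.111, 0.3851]
eef_rot: [0.036, 1.57, -0.036]
contact_force: [-0.5, -0.3, -0.8]
finger_gap: 0.0188
```

```bash
python3 - <<'E'
from h import *
a=grab('scene','s13');b=grab('scene','s14');o=load('s12');s0=load('scene0')
print(a['s']['clock'])
D=lambda p,q,y,x:(np.abs(p['image'].astype(int)-q['image']).max(2)[y,x]>25).sum()
y,x=slice(230,300),slice(310,400)
print('s12-13',D(o,a,y,x),'13-14',D(a,b,y,x),'rest of stand vs start',D(s0,a,slice(250,350),slice(395,510)),'rack others',D(s0,a,slice(205,250),slice(262,298)))
k=lambda x,y:(210+x/4-.5,180+y/4-.5)
# top edge line ends intersected with plate's vertical plane
n=np.array([.999,-.046,0]);c=n@np.array([.5794,-.0337,0])
for p in [(460,270),(711,326)]:print(plane(a,k(*p),n,c).round(4))
E
```

```text
11.65
s12-13 1 13-14 0 rest of stand vs start 2 rack others 97
[ 0.5771 -0.0847  0.2548]
[0.5839 0.063  0.2575]
```

```bash
python3 -c "
from workcell import manip;print(manip.finish_job())"
```

```text
the job is handed in; nothing more can be done
None
```

The guard plate is hanging on the empty peg, the one with the black clamp at the rack end of the stand. The peg goes through hole_b, the second hole from the leg side, because the plate's centre of mass works out at 52 mm from the leg edge. I handed the job in at about 11.7 s, with the gripper well clear.

**Threading:** The peg went about 32 mm into the plate past its tip with no contact force to speak of. Wrist and scene views after release show the peg through the second hole.

**Level:** The two ends of the top edge measured 254.8 mm and 257.5 mm high over 150 mm. That is about 1° of apparent tilt, which is within the scene camera's roughly 2 mm per pixel.

**Stillness:** Two scene pictures taken at the end showed no change around the plate.

**Clearance:** The plate's free end should be about 30 mm from the strap by the given sizes; I did not measure this gap in the images.

**Other parts:** The stand area holding the strap and ring matched the start picture to within 2 pixels. In the rack, 97 pixels differed from the start. I put that down to the guard and its shadow being gone, since both other plates look upright and in place, but I did not measure their positions again.

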